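Slide a jar tray home on its drawer unit

TASK

The teal tray of paint jars has been left askew on top of the small drawer unit. Slide it across the top, without lifting it off or tipping it, until all four lugs under it drop into the notches and it sits level and fully home, its sides in line with the unit's. Keep the jars standing in the tray and do not disturb the things around the unit.

Things in the scene. Friction and masses are not known exactly. Their poses are not given: they have to be found in the camera images.
- unit: grey-topped small-parts drawer unit, 160 mm (its x) by 200 mm (its y), 80 mm high, fixed on the bench; small drawer fronts on its +x face. Origin at the centre of its footprint, on the bench, z up. Its flat top has four rectangular notches 22 mm (x) by 36 mm (y), 10 mm deep: two at x = +35 mm, two at x = -58 mm, all at y = +-60 mm.
- tray: teal tray with twelve compartments and six jars, 160 mm (x) by 200 mm (y) like the unit; plain upright walls 4 mm thick, rim 38 mm above the flat underside; 0.25 to 0.45 kg plus 0.24 kg of jars. Origin at the centre of the flat underside, z up. At first it rides with its lugs on the unit's top (origin 88 mm high), 25 to 35 mm off to the unit's +x, 18 to 30 mm off to its +y, up to 8 degrees askew.
- lug (a point): lowest point of one of the tray's four half-round lugs, the one at the tray's x = +35 mm, y = +60 mm. Each lug is 16 mm (x) by 30 mm (y) and stands 8 mm down from the flat underside; two are centred at the tray's x = +35 mm, two at x = -58 mm, all at y = +-60 mm, so that it fits one way round only. A few newtons slide the tray.
- home (a point): centre of the unit's flat top, 80 mm above the bench, axes as the unit. The tray is home when its origin is here and its axes lie along the unit's: it has then sunk 8 mm from its sliding height and has about 3 mm of play each way.
- jar0: one of six paint jars, 34 mm across and 45 mm high, 40 g, loose in a compartment 48 by 45 mm of the tray, its top standing about 15 mm above the tray's rim; origin at the centre of its underside, z up
- jar1: one of six paint jars, 34 mm across and 45 mm high, 40 g, loose in a compartment 48 by 45 mm of the tray, its top standing about 15 mm above the tray's rim; origin at the centre of its underside, z up
- jar2: one of six paint jars, 34 mm across and 45 mm high, 40 g, loose in a compartment 48 by 45 mm of the tray, its top standing about 15 mm above the tray's rim; origin at the centre of its underside, z up
- jar3: one of six paint jars, 34 mm across and 45 mm high, 40 g, loose in a compartment 48 by 45 mm of the tray, its top standing about 15 mm above the tray's rim; origin at the centre of its underside, z up
- jar4: one of six paint jars, 34 mm across and 45 mm high, 40 g, loose in a compartment 48 by 45 mm of the tray, its top standing about 15 mm above the tray's rim; origin at the centre of its underside, z up
- jar5: one of six paint jars, 34 mm across and 45 mm high, 40 g, loose in a compartment 48 by 45 mm of the tray, its top standing about 15 mm above the tray's rim; origin at the centre of its underside, z up
- thinner: white plastic thinner bottle with blue labels, 55 by 75 mm, 120 mm high, loose; origin at the centre of its underside, z up
- glue: white round dropper bottle with a red nozzle, 52 mm across, 125 mm high, loose; origin at the centre of its underside, z up
- model: olive half-built model tank, hull 150 mm long (x) by 90 mm wide and 63 mm high, gun along +x, loose; origin at the centre of its underside, z up
Things that resemble listed ones, but are neither listed nor needed, are in the scene too. There is more than one size of the jar1; the job needs the larger.

How it is judged:
By the outcome, as a careful person would: the job done as asked, in the order asked, and still so for the second after the job is handed in, with the robot touching nothing.
It also fails if it takes over 45 s, if anything falls off the work surface, if the arm or the gripper's body presses on something with over 40 N, if the wrist force passes 120 N, or if a joint passes its speed limit or range.

ROBOT

A 6-joint arm with a two-finger parallel gripper is mounted at the origin on the work surface. World frame = base frame: x ahead of the robot, y to its left, z up, the work surface at z = 0. Lengths are in m, angles in degrees, forces in N, time in s.
With the tool pointing down it reaches from about 0.4 to 0.825 m from the base axis. Payload 7 kg.
Tool frame: the origin (TCP) lies midway between the tips of the shut fingers; the grasp point (between the pads) lies 19 mm behind it; z points along the fingers, y is the line along which they close (so a half turn about z gives the same grasp; the last joint's range is limited). The gripper opens to 88 mm and grips with 3 to 60 N. Pads are 19 mm wide; open, the fingers measure 130 mm over their backs; the gripper's body (78 mm by 193 mm) begins 47 mm behind the grasp point.
Start: joints at [90.418, 20.546, 0.682, 0, -70.136, -16.507], TCP at [0.187, 0.649, 0.227] pointing down, gripper open.
Joint ranges: [-176.03, 176.03], [-82.01, 121.73], [-58.28, 71.71], [-173.87, 95.51], [-174.79, -0.11], [-173.66, 173.66]. Speed limits (degrees/s): [136.94, 136.94, 172.46, 180, 180, 180].

INTERFACE

Orientations are given as [roll, pitch, yaw] about the fixed x, y, z axes, in that order (R = Rz(yaw) Ry(pitch) Rx(roll)).
In Python, from plant import r, eyes, workorder gives the robot as it stands.
- The arm moves only by the tool step_arm, never from a script. Its argument "plan" is a list of rows, each a list of 5 numbers: the shift along the tool's x, y, z each as a share of 25 cm, from -1 to 1, then the turn about the tool's z as a share of 60 degrees, from -1 to 1, then the finger opening in mm, from 0 to 87.6. In form: [[x, y, z, turn, jaw], ...]. A call has 1 to 12 rows; each row is the pose to reach, as a shift and turn from the pose commanded when the call began, along the tool's axes at that moment; what a row does not reach only later rows make up. A row lasts 1/12 s, in which the tool goes at most 41.7 mm and 7.16 degrees, less where a joint would pass 70% of its speed; a pose out of reach is approached as far as the arm can. A call with a number of a shift or a turn outside -1 to 1 is refused whole. A call with a gripper value outside its range is refused whole. The fingers move at their own pace and stop on an object; "newtons" is the grip in N (left out, the last holds). Time passes only in rows, so rows that repeat a pose let the fingers close. It gives the time, the measured TCP pose, the force, the opening and the grip force at its end, in the units of the state.
- r.get_state(): the state, without advancing time (a new reading comes with each control period).
- eyes.capture(name): name is "scene" or "top"; returns the picture (400x640x3 uint8, red, green, blue); there is no depth.
- eyes.camera_model(name): a dict with "fov_y" (degrees; the focal length in pixels is half the picture's height over the tangent of half this angle, whatever the lens; pixels are square), "cx", "cy" (the principal point, pixels), "k1" (the pictures are not rectified: a ray, as slopes to the right and down, at radius r is drawn at 1 + k1 r^2 times it, then the intrinsics apply), "world_to_cam" (4x4, takes a point from world to camera coordinates). Camera axes: x right, y up, looking along -z (the intrinsics and any distortion apply to the point x, -y, -z); pixel columns grow to the right and rows downward; lengths in m; the calibration is good to about 2 mm. A picture is of the moment at which its call begins. camera_model takes no time and is no camera call.
- workorder.close_job(): hands the job in; it is judged then, once.
The state is a dict: "time_s": time; "joints": joint angles; "qd": joint speeds; "joint_torque": joint torques, N m; "tcp_pos": TCP position; "eef_rot": TCP orientation; "contact_force": force on the tool from outside, world axes, zero at the start; "moment": the same for the moment, N m; "gripper_width": finger opening in m; "gripper_force": force on a finger pad.
Only numpy, scipy, OpenCV 4.12 (cv2) and the standard library are available. Lean on these libraries where they do the work, as an engineer would, in place of code of your own. Each camera call takes 0.05 s, during which the arm holds its last target. There are 200 camera calls.

## Working session

There is one attempt and no reset: what is moved stays moved. The work goes in short steps, Python scripts to look and compute and a tool call to move; the robot and the scene stay as the last step left them, time stands still between calls to the robot, and variables do not carry over. Pictures are saved under pics/ and viewed, at most 10 in all, crops included, and the job is handed in when it is done.

Besides the shell and the picture viewer there is one more tool, called as a command line: name --pt "numbers of a row" for each row, then --argument value for the rest. step_arm: Moves the arm, as the interface text tells. Its arguments: {"type":"object","properties":{"plan":{"type":"array"},"newtons":{"type":"number"}},"required":["plan"]}

```bash
ls; mkdir -p pics; cat > h.py <<'E'
import numpy as np, cv2
from plant import r, eyes, workorder
def cap(n,f=None):
    im=np.ascontiguousarray(eyes.capture(n)[:,:,::-1])
    if f: cv2.imwrite('pics/'+f+'.png',im)
    return im
def K(n):
    m=eyes.camera_model(n); f=200/np.tan(np.radians(m['fov_y'])/2)
    return m,np.array([[f,0,m['cx']],[0,f,m['cy']],[0,0,1.]]),np.array([m['k1'],0,0,0.])
def plane(n,px,z):
    m,k,d=K(n); s=cv2.undistortPoints(np.array(px,float).reshape(-1,1,2),k,d).reshape(-1,2)
    W=np.array(m['world_to_cam']); R=W[:3,:3]; c=-R.T@W[:3,3]
    v=np.c_[s[:,0],-s[:,1],-np.ones(len(s))]@R
    return c+v*((z-c[2])/v[:,2])[:,None]
def proj(n,P):
    m,k,d=K(n); W=np.array(m['world_to_cam']); q=np.atleast_2d(P)@W[:3,:3].T+W[:3,3]
    q=q*[1,-1,-1]
    return cv2.projectPoints(q,np.zeros(3),np.zeros(3),k,d)[0].reshape(-1,2)
E
python3 - <<'E'
from h import *
a=cap('scene','s0');b=cap('top','t0')
print(r.get_state())
for n in('scene','top'):
    m=K(n)[0];W=np.array(m['world_to_cam']);print(n,-W[:3,:3].T@W[:3,3],m['fov_y'],m['k1'],W[:3,:3])
E
```

```text
pics
{'time_s': 0.1, 'joints': array([ 9.04192093e+01,  2.05909317e+01,  6.40897024e-01, -1.67376476e-02,
       -7.01355842e+01, -1.65066462e+01]), 'qd': array([ 0.00988392,  0.02767615,  0.16624177, -0.02408442, -0.00096089,
       -0.07662473]), 'joint_torque': array([-2.64644383e-03, -5.84163308e+01,  2.93749040e+01,  7.01551795e+00,
        1.01687617e-02, -4.62517312e-05]), 'tcp_pos': array([0.18695886, 0.64815962, 0.22569311]), 'eef_rot': array([ 1.79913439e+02, -9.24199438e-03, -1.60931290e+01]), 'contact_force': array([ 0.3533607 ,  0.66797556, -0.53382183]), 'moment': array([-0.05427565, -0.00240637,  0.04373196]), 'gripper_force': 0.0, 'gripper_width': 0.08766438486562984}
scene [0.96515934 0.28648234 0.78224012] 54.50936099308239 -0.034568155786310034 [[-0.52010377  0.85404624 -0.00985362]
 [-0.70717835 -0.4241363   0.56569177]
 [ 0.47894765  0.30118669  0.8245579 ]]
top [0.41289404 0.02264695 1.03494482] 51.41834249790866 -0.042632399410734045 [[ 0.02768574 -0.99960672 -0.00446123]
 [ 0.98905071  0.02674566  0.1451322 ]
 [-0.1449558  -0.00843047  0.98940221]]
```

View pics/s0.png

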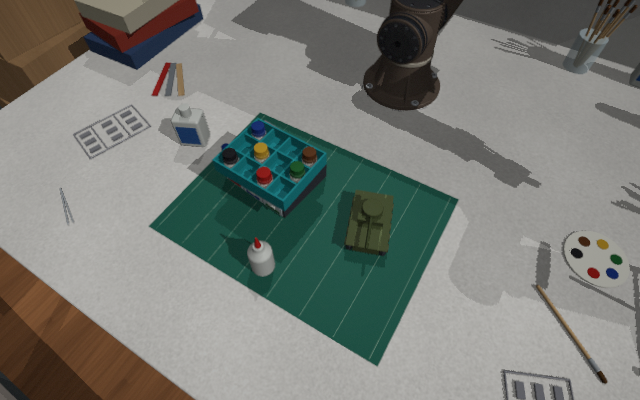

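View pics/t0.png

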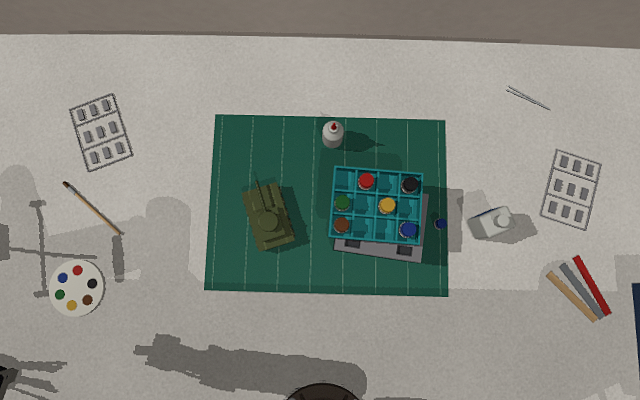

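```bash
python3 - <<'E'
from h import *
b=cv2.imread('pics/t0.png')
cv2.imwrite('pics/c0.png',cv2.resize(b[155:275,315:455],None,fx=5.5,fy=5,interpolation=cv2.INTER_CUBIC)[:, :] if 0 else cv2.resize(b[155:275,315:455],None,fx=5,fy=5,interpolation=cv2.INTER_CUBIC))
hs=cv2.cvtColor(b,cv2.COLOR_BGR2HSV)
for p in [(335,170),(332,240),(380,192),(260,140),(360,243)]: print(p,hs[p[1],p[0]])
E
```

```text
(335, 170) [ 90 194 109]
(332, 240) [ 80 143  75]
(380, 192) [ 90 190  83]
(260, 140) [ 80 144  83]
(360, 243) [120   3  91]
```

View pics/c0.png

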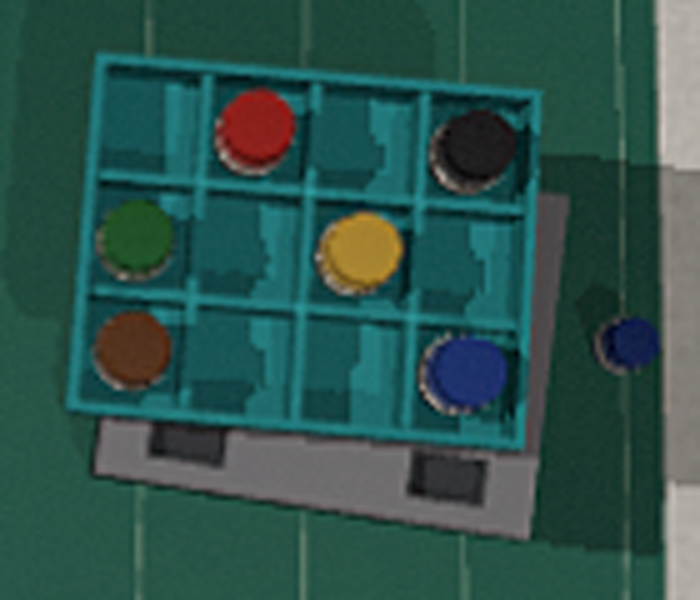

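```bash
cat >> h.py <<'E'
def pose(P,L):
    "2D rigid fit: local L -> world P"
    cl,cp=L.mean(0),P.mean(0); a=L-cl; b=P-cp
    t=np.arctan2((a[:,0]*b[:,1]-a[:,1]*b[:,0]).sum(),(a*b).sum())
    R=np.array([[np.cos(t),-np.sin(t)],[np.sin(t),np.cos(t)]])
    return cp-R@cl,np.degrees(t),R,np.linalg.norm(P-(L@R.T+cp-R@cl),axis=1)
def tray(b,z=.126):
    hs=cv2.cvtColor(b,cv2.COLOR_BGR2HSV)
    m=cv2.inRange(hs,(85,120,45),(97,255,255)); m[:,:315]=0
    m=cv2.morphologyEx(m,cv2.MORPH_OPEN,np.ones((2,2)))
    c=max(cv2.findContours(m,cv2.RETR_EXTERNAL,cv2.CHAIN_APPROX_NONE)[0],key=cv2.contourArea)
    q=cv2.minAreaRect(c); h=cv2.convexHull(c)
    return m,c,q,h
E
python3 - <<'E'
from h import *
b=cv2.imread('pics/t0.png')
m,c,q,h=tray(b); e=cv2.approxPolyN(h,4,ensure_convex=True).reshape(-1,2); print(e,(e-[315,155])*5)
man=np.array([(98,55),(541,92),(522,447),(70,408)])/5+[315,155]-.4
P=plane('top',man,.126)[:,:2]; L=np.array([(80,100),(80,-100),(-80,-100),(-80,100)])/1000
print('tray',pose(P,L))
U=np.array([(95,475),(530,538),(567,195),(448,480)])/5+[315,155]-.4
P=plane('top',U[:3],.08)[:,:2];print('unit pts',P)
print('len',np.linalg.norm(P[0]-P[1]))
N=np.array([(410,495),(487,505),(487,460),(415,453)])/5+[315,155]-.4
print('notch',plane('top',N,.08)[:,:2])
np.set_printoptions(suppress=True)
print('small jar',plane('top',[[315+628/5,155+345/5]],.02))
print(pose(P[:2],np.array([(-80,100),(-80,-100)])/1000))
E
```

```text
[[424 173]
 [420 246]
 [328 238]
 [334 166]] [[545  90]
 [525 455]
 [ 65 415]
 [ 95  55]]
tray (array([ 0.53180895, -0.10316891]), np.float64(-3.3609303523002683), array([[ 0.99828004,  0.05862567],
       [-0.05862567,  0.99828004]]), array([0.0012812 , 0.0010772 , 0.00143559, 0.00152168]))
unit pts [[ 0.43091984 -0.01308078]
 [ 0.40757535 -0.21177285]
 [ 0.56612007 -0.23024299]]
len 0.2000587516956983
notch [[ 0.42563975 -0.15695972]
 [ 0.42199778 -0.1921706 ]
 [ 0.44241686 -0.1922379 ]
 [ 0.44476407 -0.1592209 ]]
small jar [[ 0.50113024 -0.27636756  0.02      ]]
(array([ 0.49870108, -0.12176187]), np.float64(-6.701006387978663), array([[ 0.9931686 ,  0.11668818],
       [-0.11668818,  0.9931686 ]]), array([0.00002938, 0.00002938]))
```

step_arm --pt "0.88 0.96 0 0.83 60" --pt "0.88 0.96 0 0.83 60" --pt "0.88 0.96 0 0.83 60" --pt "0.88 0.96 0 0.83 60" --pt "0.88 0.96 0 0.83 60" --pt "0.88 0.96 0 0.83 60" --pt "0.88 0.96 0 0.83 60" --pt "0.88 0.96 0 0.83 60" --pt "0.88 0.96 0 0.83 60" --pt "0.88 0.96 0 0.83 60"

```text
time_s: 0.93
tcp_pos: [0.3325, 0.3554, 0.2268]
eef_rot: [-180.0, 0.0, -66.0]
contact_force: [-0.2, 0.1, -0.8]
gripper_width: 0.06
gripper_force: 0.0
```

step_arm --pt "0.96 0.03 0 0.45 40" --pt "0.96 0.03 0 0.45 40" --pt "0.96 0.03 0 0.45 40" --pt "0.96 0.03 0 0.45 40" --pt "0.96 0.03 0 0.45 40" --pt "0.96 0.03 0 0.45 40" --pt "0.96 0.03 0 0.45 40" --pt "0.96 0.03 0 0.45 40"

```text
time_s: 1.6
tcp_pos: [0.4236, 0.1342, 0.2264]
eef_rot: [180.0, -0.0, -93.0]
contact_force: [-0.4, 0.7, 0.2]
gripper_width: 0.0402
gripper_force: 0.0
```

```bash
cat >> h.py <<'E'
def go(x,y,z,yaw):
    s=r.get_state(); p=s['tcp_pos']; t=np.radians(s['eef_rot'][2])
    d=np.array([x,y,z])-p
    print('from',p.round(4),s['eef_rot'].round(2),'shares',np.round([(d[0]*np.cos(t)+d[1]*np.sin(t))/.25,(d[0]*np.sin(t)-d[1]*np.cos(t))/.25,-d[2]/.25,(s['eef_rot'][2]-yaw)/60],3))
E
python3 -c "
from h import *
go(.5073,-.0772,.18,-93.4)"
```

```text
from [0.4236 0.1342 0.2264] [ 1.7998e+02 -1.0000e-02 -9.3030e+01] shares [ 0.827 -0.379  0.185  0.006]
```

step_arm --pt "0.83 -0.38 0 0.006 36" --pt "0.83 -0.38 0 0.006 36" --pt "0.83 -0.38 0.0 0.006 36" --pt "0.83 -0.38 0.0 0.006 36" --pt "0.83 -0.38 0.0 0.006 36" --pt "0.83 -0.38 0.0 0.006 36" --pt "0.83 -0.38 0.18 0.006 36" --pt "0.83 -0.38 0.18 0.006 36" --pt "0.83 -0.38 0.18 0.006 36"

```text
time_s: 2.35
tcp_pos: [0.5063, -0.0764, 0.1795]
eef_rot: [179.7, -0.1, -93.2]
contact_force: [-0.5, -0.1, 1.1]
gripper_width: 0.0361
gripper_force: 0.0
```

```bash
python3 -c "
from h import *
go(.5073,-.0772,.104,-93.4)
b=cap('scene'); t=cap('top')
cv2.imwrite('pics/c1.png',np.vstack([cv2.resize(b[90:240,190:390],None,fx=2.67,fy=2,interpolation=2),cv2.resize(t[155:275,315:455],(534,280),interpolation=2)]))
print(proj('scene',[[.5073,-.0772,.126],[.5073,-.0772,.18]]))"
```

```text
from [ 0.5063 -0.0764  0.1795] [ 1.7969e+02 -7.0000e-02 -9.3200e+01] shares [ 0.003 -0.004  0.302  0.003]
[[285.2002566  153.53097745]
 [283.37678297 136.63306897]]
```

View pics/c1.png

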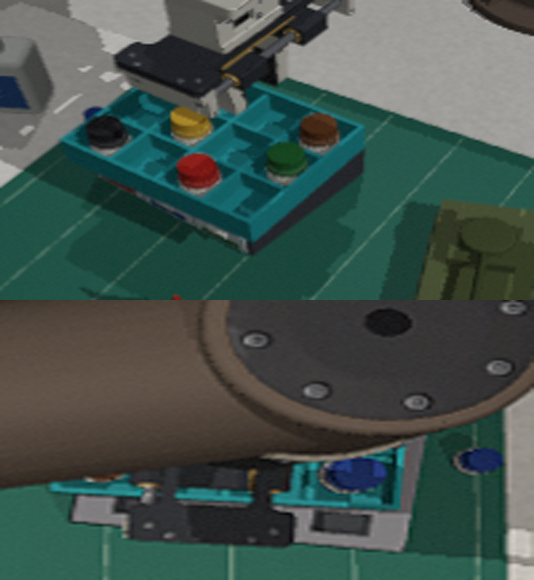

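step_arm --pt "0.003 -0.004 0.08 0.003 36" --pt "0.003 -0.004 0.16 0.003 36" --pt "0.003 -0.004 0.2 0.003 36" --pt "0.003 -0.004 0.24 0.003 36" --pt "0.003 -0.004 0.27 0.003 36" --pt "0.003 -0.004 0.29 0.003 36" --pt "0.003 -0.004 0.29 0.003 36"

```text
time_s: 3.03
tcp_pos: [0.5084, -0.0778, 0.1087]
eef_rot: [180.0, -0.0, -93.4]
contact_force: [0.7, -1.1, 0.0]
gripper_width: 0.0365
gripper_force: 0.0
```

step_arm --pt "0 0 0.01 0 10" --pt "0 0 0.01 0 0" --pt "0 0 0.01 0 0" --pt "0 0 0.01 0 0" --pt "0 0 0.01 0 0" --pt "0 0 0.01 0 0" --newtons 12

```text
time_s: 3.53
tcp_pos: [0.5081, -0.078, 0.1067]
eef_rot: [180.0, -0.0, -93.4]
contact_force: [-0.2, 0.0, 1.9]
gripper_width: 0.0041
gripper_force: 12.0
```

```bash
python3 - <<'E'
from h import *
s=r.get_state();p=s['tcp_pos'][:2];yaw=s['eef_rot'][2]
# grasp in tray frame (-26,24.5), tray yaw from measurement
for uy,(ux,uyy) in [(-6.7,(.4987,-.1218))]:
    t=np.radians(uy);R=np.array([[np.cos(t),-np.sin(t)],[np.sin(t),np.cos(t)]])
    for tr in [(.5318,-.1032)]:
        t0=np.radians(-3.36);R0=np.array([[np.cos(t0),-np.sin(t0)],[np.sin(t0),np.cos(t0)]])
        l=R0.T@(p-tr);print('grasp local',l)
        l[0]=-.026
        g=np.array([ux,uyy])+R@l;print(g)
        go(g[0],g[1],s['tcp_pos'][2],yaw-3.34)
t=cap('scene');print(s['contact_force'],s['gripper_width'])
E
```

```text
grasp local [-0.02513129  0.02374714]
[ 0.47564816 -0.0951816 ]
from [ 0.5081 -0.078   0.1067] [179.96  -0.   -93.44] shares [ 0.076  0.125 -0.     0.056]
[-0.17169133  0.036212    1.94707598] 0.004065091613794113
```

step_arm --pt "0.006 0.01 0 0.005 0" --pt "0.016 0.026 0 0.012 0" --pt "0.026 0.042 0 0.02 0" --pt "0.036 0.06 0 0.028 0" --pt "0.046 0.076 0 0.035 0" --pt "0.056 0.092 0 0.042 0" --pt "0.064 0.106 0 0.048 0" --pt "0.07 0.116 0 0.053 0" --pt "0.074 0.122 0 0.056 0" --pt "0.076 0.125 0 0.056 0" --pt "0.076 0.125 0 0.056 0"

```text
time_s: 4.5
tcp_pos: [0.4757, -0.0952, 0.1063]
eef_rot: [180.0, -0.0, -96.8]
contact_force: [0.1, 0.5, -5.6]
gripper_width: 0.0042
gripper_force: 12.0
```

```bash
python3 -c "
from h import *
go(.47565,-.0952,.1067,-96.8)
b=cap('scene'); t=cap('top')
cv2.imwrite('pics/c2.png',np.hstack([cv2.resize(b[90:230,190:350],None,fx=3,fy=3,interpolation=2),cv2.resize(t[195:275,315:455],(310,420),interpolation=2)]))
s=r.get_state();print(s['contact_force'],s['gripper_width'],s['moment'])"
```

```text
from [ 0.4757 -0.0952  0.1063] [ 1.7995e+02 -1.0000e-02 -9.6800e+01] shares [-0.     0.    -0.002 -0.   ]
[-0.96108548  0.66889087 -5.68983258] 0.003877202015311272 [0.21346581 0.07064742 0.00202923]
```

View pics/c2.png

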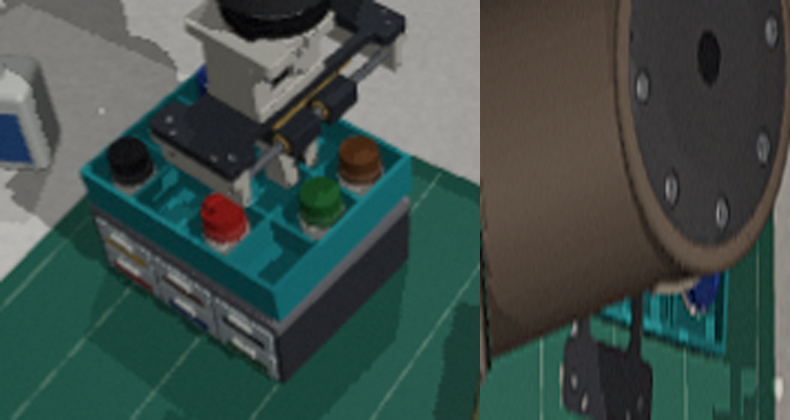

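step_arm --pt "0 0 0.006 0 0" --pt "0 0 0.012 0 0" --pt "0 0 0.018 0 0" --pt "0 0 0.024 0 0" --pt "0 0 0.03 0 0" --pt "0 0 0.032 0 0" --pt "0 0 0.032 0 0" --newtons 5

```text
time_s: 5.18
tcp_pos: [0.4763, -0.0951, 0.0988]
eef_rot: [-180.0, -0.0, -96.8]
contact_force: [-1.7, 2.1, 1.6]
gripper_width: 0.0037
gripper_force: 5.0
```

step_arm --pt "0 0 0 0 20" --pt "0 0 0 0 30" --pt "0 0 0 0 30" --pt "0 0 -0.04 0 30" --pt "0 0 -0.12 0 30" --pt "0 0 -0.25 0 30" --pt "0 0 -0.4 0 30" --pt "0 0 -0.5 0 30" --pt "0 0 -0.5 0 30"

```text
time_s: 5.93
tcp_pos: [0.4795, -0.0953, 0.2296]
eef_rot: [-179.4, 0.1, -96.7]
contact_force: [0.0, 0.6, 0.9]
gripper_width: 0.0298
gripper_force: 0.0
```

step_arm --pt "-0.9 0 0 0 30" --pt "-0.9 0 0 0 30" --pt "-0.9 0 0 0 30" --pt "-0.9 0 0 0 30" --pt "-0.9 0 0 0 30" --pt "-0.9 0 0 0 30" --pt "-0.9 0 0 0 30"

```text
time_s: 6.52
tcp_pos: [0.5035, 0.1319, 0.2233]
eef_rot: [-180.0, 0.0, -96.6]
contact_force: [0.8, -0.5, -0.1]
gripper_width: 0.0302
gripper_force: 0.0
```

```bash
python3 -c "
from h import *
go(.47,-.0952,.1067,-96.8)
b=cap('scene'); t=cap('top')
cv2.imwrite('pics/c3.png',np.hstack([cv2.resize(b[90:230,190:350],None,fx=2.5,fy=2.5,interpolation=2),cv2.resize(t[155:275,335:455],(350,350),interpolation=2)]))
m,c,q,h=tray(t);m[:,:320]=0
e=cv2.approxPolyN(h,4,ensure_convex=True).reshape(-1,2)
print(e)
t0=np.radians(-6.7);R=np.array([[np.cos(t0),-np.sin(t0)],[np.sin(t0),np.cos(t0)]])
L=np.array([(80,100),(80,-100),(-80,-100),(-80,100)])/1000
for n in('top','scene'):print(n,[proj(n,np.c_[L@R.T+[.4987,-.1218],np.full(4,z)]).round(1) for z in (.118,.08)])
"
```

```text
from [0.5035 0.1319 0.2233] [-1.7997e+02  2.0000e-02 -9.6590e+01] shares [0.918 0.029 0.467 0.004]
[[433 191]
 [426 264]
 [334 251]
 [344 178]]
top [array([[344.1, 178.2],
       [432.5, 190.9],
       [424.9, 262.4],
       [334.3, 249.3]]), array([[343.1, 181.3],
       [428.1, 193.4],
       [420.6, 262.2],
       [333.6, 249.6]])]
scene [array([[281.6, 189.5],
       [216.1, 146.9],
       [262.9, 108.9],
       [327. , 145.1]]), array([[283. , 199.7],
       [219.6, 157.7],
       [264.6, 120.1],
       [326.7, 156. ]])]
```

View pics/c3.png

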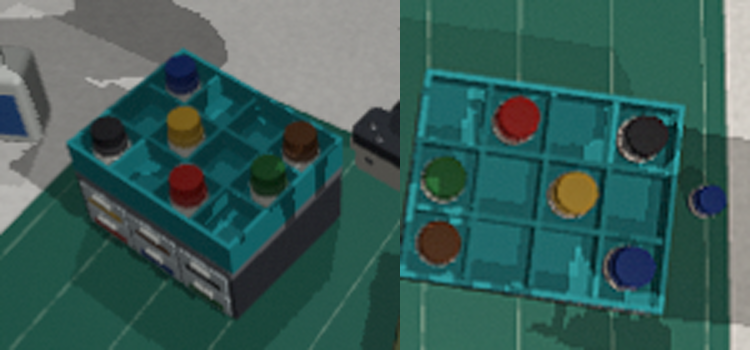

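```bash
python3 -c "
from h import *
b=cap('scene'); t=cap('top')
def hull(im,x0,x1,y0,y1,n):
    hs=cv2.cvtColor(im,cv2.COLOR_BGR2HSV); m=cv2.inRange(hs,(85,120,45),(97,255,255)); k=np.zeros_like(m);k[y0:y1,x0:x1]=m[y0:y1,x0:x1]
    k=cv2.morphologyEx(k,cv2.MORPH_OPEN,np.ones((2,2)))
    c=max(cv2.findContours(k,0,1)[0],key=cv2.contourArea)
    return cv2.approxPolyN(cv2.convexHull(c),n,ensure_convex=True).reshape(-1,2)
print(hull(b,200,345,90,230,6))
e=hull(t,325,450,160,280,4).astype(float);P=plane('top',e,.118)[:,:2];print(P)
for L in (np.array([(80,-100),(-80,-100),(-80,100),(80,100)])/1000,): print(pose(P,L))
"
```

```text
[[328 145]
 [327 157]
 [284 200]
 [220 158]
 [218 147]
 [264 110]]
[[ 0.5662859  -0.23375567]
 [ 0.40417876 -0.21427266]
 [ 0.42718109 -0.01260166]
 [ 0.59036017 -0.03155021]]
(array([ 0.49700148, -0.12304505]), np.float64(-6.683607987041045), array([[ 0.99320399,  0.11638659],
       [-0.11638659,  0.99320399]]), array([0.00254457, 0.00211399, 0.00270083, 0.00270753]))
```

```bash
python3 -c "
from plant import workorder
print(workorder.close_job())"
```

```text
the job is handed in; nothing more can be done
None
```

The tray is home: both cameras put it about 2 mm from the unit's centre, level and square to its sides, with all six jars still standing, the things around the unit untouched as far as the pictures show, and the job handed in after about 7 s of robot time. It was gripped by an inner partition and slid across; at the notches its weight came onto the gripper for a moment, so I lowered it the last 8 mm rather than letting it drop.

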